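Seat the nut carrier on the hidden pin of the thread gauge and hold it home

ROBOT

A 7-joint arm with a two-finger parallel gripper is mounted at the origin on a cart in front of the work surface, level with it; the furniture and walls round the work are solid. World frame = base frame: x ahead of the robot, y to its left, z up, the work surface at z = 0. Lengths are in mm, angles in rad, forces in N, time in s.
With the tool pointing down it reaches from about 400 to 875 mm from the base axis. Payload 4.4 kg.
Tool frame: the origin (TCP) lies at the very end of the fingers, on their centre line; the grasp point (between the pads) lies 19 mm behind it (arm.grip_point_offset is the distance from the TCP to the grasp point, in mm); y points along the fingers, z is the direction in which the jaws open and shut, and the axes are right-handed (so a half turn about y gives the same grasp; the last joint's range is limited). The gripper opens to 85 mm and grips with 20 to 120 N. Pads are 22 mm wide; open, the fingers measure 114 mm over their backs; the gripper's body (76 mm by 85 mm) begins 54 mm behind the grasp point. The pads swing forward as they close: fully open they stand 13 mm farther back than shut.
Start: joints at [1.128, 0.628, 0.038, 1.517, -0.027, 0.996, -0.02], TCP at [239.193, -604.404, 231.313] pointing down, gripper open.
Joint ranges: [-3.06, 3.06], [-0.37, 2.12], [-1.25, 1.32], [0.18, 2.47], [-1.1, 4.24], [0.23, 1.98], [-2.94, 2.94]. Speed limits (rad/s): [2.57, 2.57, 3.14, 3.14, 3.14, 3.14, 3.14].

INTERFACE

Orientations are given as a rotation vector (axis times angle).
In Python, from workcell import arm gives the robot as it stands. The module is installed in compiled form; this text tells all that it offers.
- The arm moves only by the tool servo_tool, never from a script. Its arguments are lists of equal length, an entry for each row: "translation": the shift along the tool's x, y, z in cm, a list of three; "angular": the turn, a rotation vector about the tool's x, y, z in degrees, a list of three; "hand": the finger opening in cm, from 0 to 8.54. In form: {"translation": [[tx, ty, tz], ...], "angular": [[rx, ry, rz], ...], "hand": [hand, ...]}. A call has 1 to 10 rows; each row is the pose to reach, as a shift and turn from the pose measured when the call began, along the tool's axes at that moment; what a row does not reach only later rows make up. A row lasts 1/12 s, in which the tool goes at most 41.7 mm and 7.16 degrees, less where a joint would pass 70% of its speed; a pose out of reach is approached as far as the arm can. A call with a gripper value outside its range is refused whole. The fingers move at their own pace and stop on an object; "newtons" is the grip in N (left out, the last holds). Time passes only in rows, so rows that repeat a pose let the fingers close. It gives the time, the measured TCP pose, the force and the opening at its end, in the units of the state.
- arm.sense(): the state, without advancing time (a new reading comes with each control period).
- arm.get_image(name): name is "scene" or "top" or "wrist"; returns the picture (480x640x3 uint8, red, green, blue); there is no depth.
- arm.camera_model(name): a dict with "fovy" (degrees; the focal length in pixels is half the picture's height over the tangent of half this angle, whatever the lens; pixels are square), "cx", "cy" (the principal point, pixels), "k1" (the pictures are not rectified: a ray, as slopes to the right and down, at radius r is drawn at 1 + k1 r^2 times it, then the intrinsics apply), "cam_to_world" (4x4, takes a point from camera to world coordinates). Camera axes: x right, y down, z forward; pixel columns grow to the right and rows downward; lengths in mm; the calibration is good to about 2 mm. A picture is of the moment at which its call begins: read the wrist's pose just before it. camera_model takes no time and is no camera call; for the wrist camera it gives the pose at the moment of the call.
- arm.close_job(): hands the job in, once; it reports no verdict.
The state is a dict: "time_s": time; "q": joint angles; "qvel": joint speeds; "effort": joint torques, N m; "tcp_pos": TCP position; "eef_rot": TCP orientation; "contact_force": force on the tool from outside, world axes, zero at the start; "wrist_torque": the same for the moment, N m; "grip_width": finger opening in mm.
Only numpy, scipy, OpenCV 4.12 (cv2) and the standard library are available. Lean on these libraries where they do the work, as an engineer would, in place of code of your own. Each camera call takes 0.05 s, during which the arm holds its last target.

TASK

Take the loaded nut carrier by its upright grip, carry it level and lay it on the two raised sprung rails in front of the gauging fixture's bridge, nut end towards the bridge, then slide it along the rails under the bridge until the hole in its underside drops over the hidden locating pin. Press it down fully home against the springs, flat on the deck and with the nut still in its nest, and finish while still gripping it and holding it pressed down, so that the thread gauge can be run in. Leave the plug gauge, the ring gauge and the spare nut where they are.

Things in the scene. Friction and masses are not known exactly. Their poses are not given: they have to be found in the camera images.
- carrier_grip (a point): Nut carrier (body carrier), loose, 0.27 to 0.4 kg, starts flat on the worktop: aluminium plate 160 (x) x 60 (y) x 11 mm, black upright grip block 44 x 14 (y) x 38 mm on it, ring nest with a nut on its nose. Point: middle of the grip's length, 34 mm above the plate's underside, 15 mm below the grip's top. x points to the nose (nut end), z up. Grip it across y
- carrier_hole (a point): Centre of the mouth of the blind hole in the carrier's underside: 11.5 mm wide, 9.5 mm deep, mouth chamfered. Same axes as carrier_grip; 34 mm below it and 90 mm ahead (+x). The nose ends 26 mm farther on; the last 12 mm of its underside ramps up by 4 mm. The tail ends 134 mm behind the hole
- nut_center (a point): Flange nut 23 mm across, 12 mm high, loose in the carrier's ring nest (26 mm inside, 5 mm high) straight above the hole; this point is its centre, 17 mm above the carrier's underside when it lies in the nest
- fixture: Gauging fixture, fixed, without its own motion: steel base 200 (x) x 112 (y) x 12 mm; origin at the centre of its underside, on the worktop. x points from the open entry end to the bridge, z up; its top face, the deck, is at z = 12 mm. Two side guides 63 mm apart inside, 10 mm high, run from x = -72 to +32 mm, flared from x = -92 mm; they centre the carrier with 1.5 mm each side
- bridge (a point): Middle of the underside of the aluminium bridge, 38 mm above the deck, straight above the pin. The bridge spans x = +40 to +80 mm of the fixture, its posts 71 mm apart inside, its beam's top 52 mm and its spindle knob's top 91 mm above the deck. The loaded carrier (23 mm high at the nut) must slide in below it from the entry end; it cannot be lowered in
- pin_base (a point): Foot, at deck level, of the fixed locating pin hidden under the middle of the bridge, at x = +60 mm of the fixture, same axes. The pin is 9 mm thick and 8 mm high, its top 2.5 mm tapered to 5 mm: it stands 2 mm above the raised rails, so the carrier's nose rides up on it until the hole is over it
- lift_rails (a joint): Pair of sprung lift rails in the fixture's deck, each 6 mm wide, at y = +22 and -22 mm, x = -90 to +50 mm: 0 = up (top 6 mm above the deck), 0.006 m = down level with the deck. Preload 7 N, plus 1 N per mm (13 N when down): up they carry the loaded carrier's weight, and they lift it off the deck again if it is let go
- plug_gauge: Double-ended thread plug gauge, 98 mm long, 17 mm thick, loose on the worktop left of the fixture: leave it alone; its middle at the underside
- ring_gauge: Steel ring gauge, 45 mm across, 14 mm high, loose on the worktop: leave it alone; middle of its underside
- spare_nut: Flange nut, 23 mm across, 12 mm high, loose on the worktop near the ring gauge: leave it alone; middle of its underside

How it is judged:
By the outcome, as a careful person would: the job done as asked, in the order asked, and still so for the second after the job is handed in, while the arm keeps its last pose, push and grip.
It also fails if it takes over 45 s, if anything falls off the work surface, if the arm or the gripper's body presses on something with over 40 N, if the wrist force passes 120 N, or if a joint passes its speed limit or range.

## Working session

There is one attempt and no reset: what is moved stays moved. The work goes in short steps, Python scripts to look and compute and a tool call to move; the robot and the scene stay as the last step left them, time stands still between calls to the robot, and variables do not carry over. Pictures are saved under pics/ and viewed, and the job is handed in when it is done.

Besides the shell and the picture viewer there is one more tool, called after ">>>" in YAML: its name, and indented under it one key for each argument. servo_tool: Moves the arm, as the interface text tells. Its arguments: {"type":"object","properties":{"translation":{"type":"array"},"angular":{"type":"array"},"hand":{"type":"array"},"newtons":{"type":"number"}},"required":["translation","angular","hand"]}

```bash
mkdir -p pics; cat > h.py <<'E'
import numpy as np, cv2
from workcell import arm
from scipy.spatial.transform import Rotation as R
def ray(m,u,v):
    f=240/np.tan(np.radians(m['fovy'])/2)
    x=(np.asarray(u,float)-m['cx'])/f; y=(np.asarray(v,float)-m['cy'])/f
    rd=np.hypot(x,y); r=rd
    for _ in range(20): r=rd/(1+m['k1']*r*r)
    s=1/(1+m['k1']*r*r)
    T=np.array(m['cam_to_world']); d=T[:3,:3]@np.array([x*s,y*s,1.0]); return T[:3,3],d
def onz(m,u,v,z):
    o,d=ray(m,u,v); return o+d*(z-o[2])/d[2]
def proj(m,p):
    f=240/np.tan(np.radians(m['fovy'])/2)
    T=np.array(m['cam_to_world']); c=T[:3,:3].T@(np.asarray(p,float)-T[:3,3])
    x,y=c[0]/c[2],c[1]/c[2]; k=1+m['k1']*(x*x+y*y)
    return np.array([m['cx']+f*x*k,m['cy']+f*y*k])
def snap(n,fn):
    m=arm.camera_model(n); im=arm.get_image(n); cv2.imwrite(f'pics/{fn}.png',im[:,:,::-1]); return m,im[:,:,::-1].copy()
E
python3 - <<'E'
from h import *
np.set_printoptions(precision=3,suppress=True)
print(arm.sense())
for n in ('scene','top','wrist'):
    m,_=snap(n,n+'0'); print(n,m)
print(arm.grip_point_offset)
E
```

```text
{'time_s': 0.0, 'q': array([ 1.128,  0.629,  0.038,  1.518, -0.027,  0.996, -0.02 ]), 'qvel': array([ 0.   , -0.   , -0.002,  0.001,  0.   , -0.001, -0.001]), 'effort': array([ -0.   , -56.34 ,   1.226, -19.344,   0.011,   0.011,   0.   ]), 'tcp_pos': array([ 238.952, -603.794,  230.387]), 'eef_rot': array([-0.385,  2.017, -2.014]), 'contact_force': array([-0.257,  0.049, -0.359]), 'wrist_torque': array([-0.026, -0.001,  0.02 ]), 'grip_width': 85.63521801181479}
scene {'fovy': 54.287371484744604, 'cx': 322.9648668803424, 'cy': 237.3368810697598, 'k1': -0.09909618234409144, 'cam_to_world': array([[  -0.432,   -0.467,    0.772, -377.928],
       [  -0.902,    0.211,   -0.377,  435.564],
       [   0.014,   -0.859,   -0.512,  682.594],
       [   0.   ,    0.   ,    0.   ,    1.   ]])}
top {'fovy': 52.99621606638249, 'cx': 322.0818508176821, 'cy': 240.2016133810527, 'k1': 0.025202024138511234, 'cam_to_world': array([[   0.029,   -0.995,    0.1  ,  434.358],
       [  -1.   ,   -0.029,    0.   ,  -45.983],
       [   0.002,   -0.1  ,   -0.995, 1118.658],
       [   0.   ,    0.   ,    0.   ,    1.   ]])}
wrist {'fovy': 68.45697347725431, 'cx': 323.47390092290607, 'cy': 244.39663436561523, 'k1': -0.056229077977097495, 'cam_to_world': array([[   0.368,   -0.893,   -0.26 ,  304.486],
       [  -0.93 ,   -0.354,   -0.102, -578.058],
       [  -0.001,    0.279,   -0.96 ,  373.119],
       [   0.   ,    0.   ,    0.   ,    1.   ]])}
18.700000000000003
```

View pics/scene0.png

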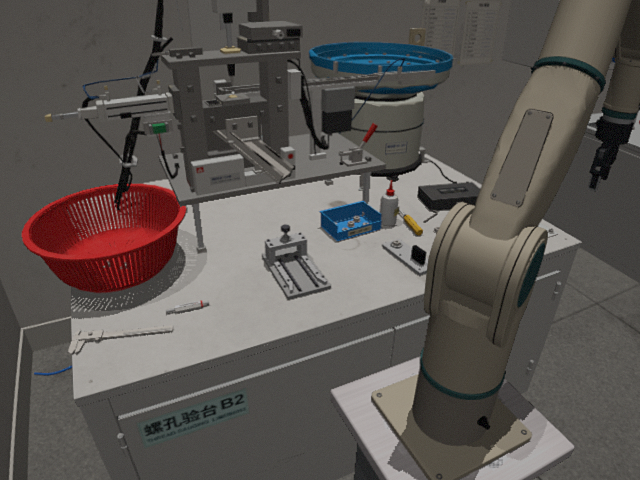

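View pics/top0.png

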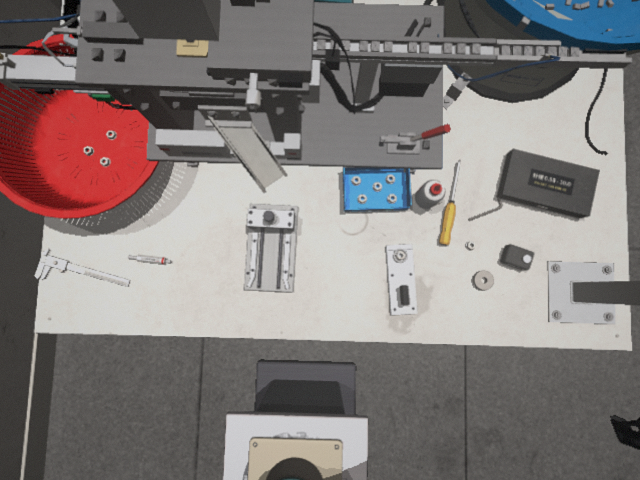

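View pics/wrist0.png

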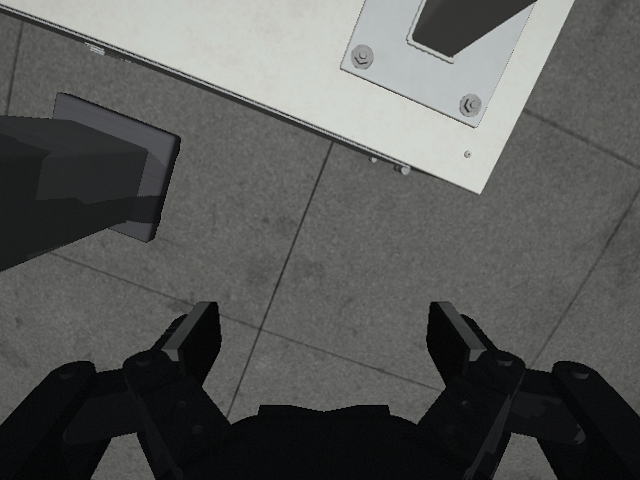

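```bash
python3 - <<'E'
from h import *
im=cv2.imread('pics/top0.png')
a=im[190:330,220:440]; b=im[225:330,370:560]
cv2.imwrite('pics/c1.png',cv2.resize(im[195:300,235:305],None,fx=5.5,fy=5.5,interpolation=cv2.INTER_CUBIC))
cv2.imwrite('pics/c2.png',cv2.resize(im[235:325,375:435],None,fx=6,fy=6,interpolation=cv2.INTER_CUBIC))
m=arm.camera_model('top')
for n,u,v,z in [('nut',401,256,17),('gripTop',405,296,49),('plate corners',386,245,11),('',411,244,11),('',417,312,11),('',391,315,11),
 ('fix',249,206,12),('',296,206,12),('',294,291,12),('',245,291,12),('knob',269,216,100),('colplate',548,262,10),('',613,262,10),('',613,322,10),('col base',575,282,10),('',575,303,10),('bluebin',343,212,40),('bin',410,212,40)]:
    print(n,u,v,onz(m,u,v,z).round(1))
E
```

```text
nut 401 256 [ 514.2 -227.3   17. ]
gripTop 405 296 [ 423.8 -231.9   49. ]
plate corners 386 245 [ 539.1 -193.4   11. ]
 411 244 [ 543.1 -251.1   11. ]
 417 312 [ 388.  -266.2   11. ]
 391 315 [ 379.5 -207.2   11. ]
fix 249 206 [620.8 126.6  12. ]
 296 206 [624.   17.4  12. ]
 294 291 [427.4  15.3  12. ]
 245 291 [424.2 127.1  12. ]
knob 269 216 [585.6  69.3 100. ]
colplate 548 262 [ 510.8 -565.    10. ]
 613 262 [ 515.2 -712.    10. ]
 613 322 [ 379.5 -707.3   10. ]
col base 575 282 [ 466.9 -625.1   10. ]
 575 303 [ 419.4 -623.8   10. ]
bluebin 343 212 [608.6 -91.1  40. ]
bin 410 212 [ 612.9 -242.7   40. ]
```

View pics/c1.png

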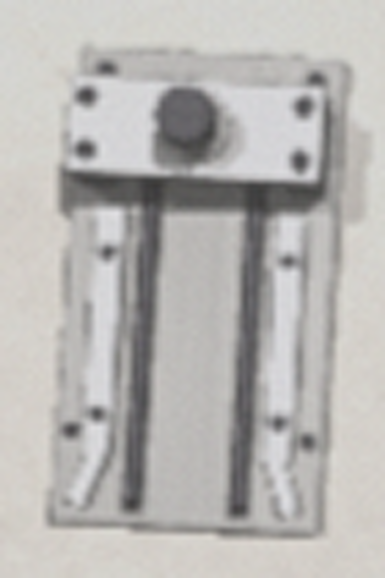

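View pics/c2.png

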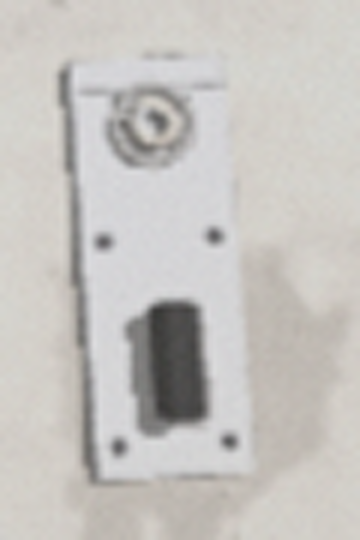

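```bash
cat >> h.py <<'E'
def plan(p,yawdeg,s=None):
    """rows delta (cm, deg) to reach TCP p, tool down, camera side(tool -x or +x)=carrier +x"""
    s=s or arm.sense(); R0=R.from_rotvec(s['eef_rot'])
    return None
E
python3 - <<'E'
from h import *
s=arm.sense(); M=R.from_rotvec(s['eef_rot']).as_matrix(); print(M.round(3)); print(s['tcp_pos'])
T=arm.camera_model('wrist')['cam_to_world']; print(M.T@(T[:3,3]-s['tcp_pos']), (M.T@T[:3,:3]).round(3))
E
```

```text
[[-0.93  -0.001  0.368]
 [-0.368  0.001 -0.93 ]
 [ 0.    -1.    -0.001]]
[ 239.03191636 -603.93663971  230.60112239]
[-7.03807846e+01 -1.42638396e+02 -1.32472049e-01] [[-0.     0.96   0.279]
 [-0.001 -0.279  0.96 ]
 [ 1.     0.     0.001]]
```

```bash
cat >> h.py <<'E'
def Rt(yaw):
    c,s=np.cos(np.radians(yaw)),np.sin(np.radians(yaw))
    return np.array([[-c,0,s],[-s,0,-c],[0,-1,0]])
def plan(p,yaw,s=None,M2=None):
    s=s or arm.sense(); M=R.from_rotvec(s['eef_rot']).as_matrix()
    d=M.T@(np.asarray(p,float)-s['tcp_pos'])/10
    r=np.degrees(R.from_matrix(M.T@(Rt(yaw) if M2 is None else M2)).as_rotvec())
    print('tr cm',d.round(2),'ang',r.round(2),'n',np.linalg.norm(d)/4.17,np.linalg.norm(r)/7.16)
E
python3 - <<'E'
from h import *
plan([420,-245,220],2)
E
```

```text
tr cm [-30.04   1.1  -26.71] ang [ 0.08 19.59  0.02] n 9.643071481410324 2.736174859478
```

>>> servo_tool:
  translation:
    - [-30,1.1,-26.7]
    - [-30,1.1,-26.7]
    - [-30,1.1,-26.7]
    - [-30,1.1,-26.7]
    - [-30,1.1,-26.7]
    - [-30,1.1,-26.7]
    - [-30,1.1,-26.7]
    - [-30,1.1,-26.7]
    - [-30,1.1,-26.7]
    - [-30,1.1,-26.7]
  angular:
    - [0,19.6,0]
    - [0,19.6,0]
    - [0,19.6,0]
    - [0,19.6,0]
    - [0,19.6,0]
    - [0,19.6,0]
    - [0,19.6,0]
    - [0,19.6,0]
    - [0,19.6,0]
    - [0,19.6,0]
  hand: [8.5,8.5,8.5,8.5,8.5,8.5,8.5,8.5,8.5,8.5]

```text
time_s: 0.98
tcp_pos: [421.3, -240.8, 219.8]
eef_rot: [-0.043, 2.206, -2.198]
contact_force: [0.4, 0.2, -0.0]
grip_width: 85.0
```

>>> servo_tool:
  translation:
    - [0,0,0]
    - [0,0,0]
  angular:
    - [0,0,0]
    - [0,0,0]
  hand: [8.5,8.5]

```text
time_s: 1.15
tcp_pos: [422.2, -238.5, 219.7]
eef_rot: [-0.049, 2.204, -2.194]
contact_force: [0.2, -0.6, 0.2]
grip_width: 85.1
```

```bash
python3 - <<'E'
from h import *
s=arm.sense(); print(s['tcp_pos'],s['q'],R.from_rotvec(s['eef_rot']).as_matrix().round(4))
snap('wrist','w1'); print(abs(arm.sense()['qvel']).max())
E
```

```text
[ 422.19391951 -238.46928604  219.67046338] [ 0.37752033  0.41400628  0.11282211  1.97961569 -0.07160927  0.75397631
 -0.9935253 ] [[-9.99e-01 -4.00e-04  4.40e-02]
 [-4.40e-02  4.40e-03 -9.99e-01]
 [ 2.00e-04 -1.00e+00 -4.40e-03]]
0.03932393063824805
```

View pics/w1.png

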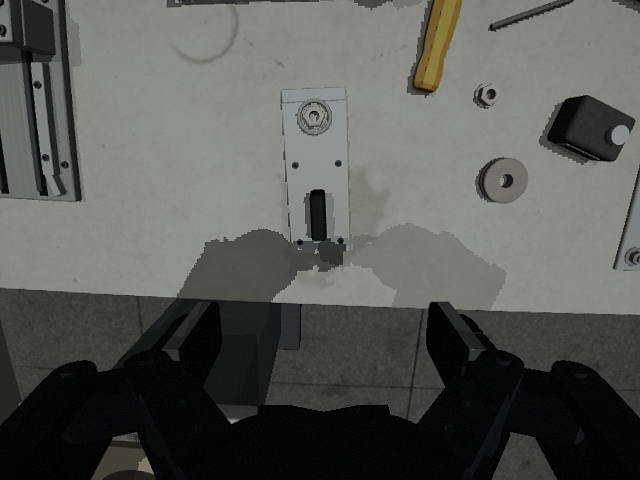

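```bash
python3 - <<'E'
from h import *
im=cv2.imread('pics/w1.png'); 
cv2.imwrite('pics/c3.png',cv2.resize(im[75:275,255:385],None,fx=3,fy=3,interpolation=cv2.INTER_CUBIC))
m=arm.camera_model('wrist')
g=cv2.cvtColor(im,cv2.COLOR_BGR2GRAY)
for r in range(95,240,15): print(r,g[r,278:300],g[r,340:358])
E
```

```text
95 [142 144 111  97 137 147 146 145 145 146 145 146 146 145 145 146 144 145
 146 146 146 145] [145 146 146 146 141 125 134 132 135 144 144 143 145 144 145 144 144 143]
110 [142 144 141 137 144 146 146 146 146 145 145 146 146 146 146 146 146 146
 147 150 106 115] [146 146 146 146 147 144 129 122 143 141 141 139 138 139 141 140 141 141]
125 [139 139 141 143  94 129 146 147 146 145 146 146 145 146 146 146 146 146
 147 150 154  91] [146 147 146 146 146 146 138 118 123 141 141 141 142 142 140 141 141 141]
140 [141 140 139 138 139 140 128 143 146 146 146 145 146 146 146 145 147 147
 147 147 146 146] [147 146 147 146 146 146 145 118 130 133 143 141 140 140 140 140 139 142]
155 [140 139 142 142 145  87  70 125 146 147 147 145 145 146 146 145 146 146
 146 145 147 146] [146 146 146 146 146 147 146 131 122 144 144 144 142 141 143 141 141 143]
170 [140 140 141 143 142 142 145  77 124 144 145 144 144 144 144 146 145 145
 146 145 145 143] [145 145 145 145 145 145 145 136 110 110 131 131 132 132 134 133 133 132]
185 [140 139 137 135 129 129 128 129 129 102 143 143 143 143 143 144 143 143
 142 143 143 143] [143 144 143 144 143 144 145 144 115 128 127 126 125 126 127 126 127 126]
200 [139 138 136 132 130 129 128 127 132  61 103 144 142 142 141 142 142 142
 141 141 141 141] [143 142 142 143 143 143 142 142 124 105 128 126 127 128 127 126 126 125]
215 [141 138 138 134 130 130 130 130 131 134  62 105 144 141 139 140 140 141
 141 140 141 140] [140 141 140 141 141 140 141 140 132 107 108 128 126 128 129 129 129 128]
230 [143 141 139 138 132 131 128 128 126 127 125 126  98 141 139 140 138 139
 139 139 139 138] [139 140 138 139 138 138 138 139 140 113 126 124 125 127 125 126 126 128]
```

View pics/c3.png

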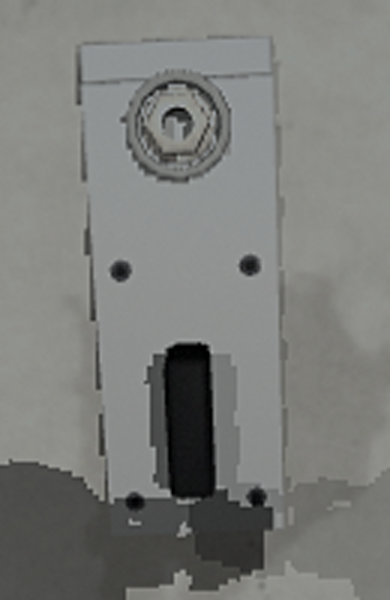

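```bash
python3 - <<'E'
from h import *
im=cv2.imread('pics/w1.png'); m=arm.camera_model('wrist')
L=[(281.8,95),(283.2,125),(285.2,155),(286.2,170),(288.4,200),(289.5,215),(290.4,230)]
Rr=[(345,95),(346.4,125),(347.2,155),(347.8,170),(348.4,200),(348.8,215),(349.2,230)]
fs=[]
for E in (L,Rr):
    P=np.array([onz(m,u,v,11)[:2] for u,v in E]); f=np.polyfit(P[:,0],P[:,1],1); fs.append(f)
    print(P.round(1).tolist(), 'yaw',np.degrees(np.arctan(f[0])), 'res',(P[:,1]-np.polyval(f,P[:,0])).round(2))
for x in (424,514): print(x,[np.polyval(f,x).round(1) for f in fs],np.mean([np.polyval(f,x) for f in fs]))
# grip
g=cv2.cvtColor(im,cv2.COLOR_BGR2GRAY)
for r in (200,215,225,230,235): 
    c=np.where(g[r,300:340]<45)[0]+300; print(r,c.min(),c.max(),onz(m,c.min()-.5,r,49)[:2],onz(m,c.max()+.5,r,49)[:2])
c=np.where(g[180:250,318]<45)[0]+180; print(c.min(),c.max(),onz(m,318,c.max()+.5,49),onz(m,318,c.min()-.5,11))
# nose
for v in (87.5,88.5,89): print('nose',onz(m,314,v,11))
u,v=255+178/3,75+124/3
print('nest',onz(m,255+178/3,75+125/3,16),'nut',onz(m,255+177/3,75+122/3,23))
for u,v in ((120,270),(250,264),(134,501),(257,496)): print(onz(m,255+u/3,75+v/3,11))
E
```

```text
[[533.0, -196.8], [506.1, -198.5], [478.2, -200.8], [463.9, -202.0], [434.4, -204.6], [419.1, -205.9], [403.5, -207.1]] yaw 4.647571534409129 res [-0.3   0.2   0.16  0.15 -0.05 -0.14 -0.03]
[[535.3, -255.7], [508.5, -258.5], [480.7, -260.9], [466.4, -262.3], [436.8, -264.6], [421.6, -266.0], [406.0, -267.3]] yaw 5.056474229901908 res [ 0.27 -0.17 -0.07 -0.23  0.04  0.07  0.1 ]
424 [np.float64(-205.4), np.float64(-265.8)] -235.59864680607686
514 [np.float64(-198.1), np.float64(-257.9)] -227.9587378026423
200 309 324 [ 441.29943019 -226.16392385] [ 441.88478955 -240.44469236]
215 310 325 [ 427.7036402  -227.47027096] [ 428.29875057 -241.91601765]
225 311 325 [ 418.47812271 -228.66005249] [ 419.04209596 -242.30962154]
230 311 326 [ 413.79220385 -228.804685  ] [ 414.39707167 -243.42227587]
235 311 326 [ 409.06884653 -228.95020346] [ 409.67693034 -243.6267816 ]
190 240 [ 404.11563284 -236.02257547   49.        ] [ 446.07586314 -233.83707513   11.        ]
nose [ 540.65794363 -226.60910933   11.        ]
nose [ 539.78336589 -226.63960367   11.        ]
nose [ 539.34573187 -226.65485949   11.        ]
nest [ 514.43834076 -227.96968896   16.        ] nut [ 514.83732656 -227.8404432    23.        ]
[ 469.07207912 -210.50747722   11.        ]
[ 472.70220231 -252.68675648   11.        ]
[ 391.10065783 -216.85738222   11.        ]
[ 394.64971927 -259.17585938   11.        ]
```

```bash
python3 - <<'E'
from h import *
plan([424.7,-235.5,70],4.85); plan([424.7,-235.5,16],4.85)
E
```

```text
tr cm [-0.37 14.98 -0.45] ang [ 0.18 -2.53  0.03] n 3.594327118862935 0.3541922403070118
tr cm [-0.37 20.38 -0.43] ang [ 0.18 -2.53  0.03] n 4.888490796636259 0.3541922403070118
```

>>> servo_tool:
  translation:
    - [-0.37,4,-0.44]
    - [-0.37,8,-0.44]
    - [-0.37,12,-0.44]
    - [-0.37,15,-0.44]
    - [-0.37,17,-0.44]
    - [-0.37,19,-0.44]
    - [-0.37,20,-0.44]
    - [-0.37,20.4,-0.44]
    - [-0.37,20.4,-0.44]
    - [-0.37,20.4,-0.44]
  angular:
    - [0.2,-2.5,0]
    - [0.2,-2.5,0]
    - [0.2,-2.5,0]
    - [0.2,-2.5,0]
    - [0.2,-2.5,0]
    - [0.2,-2.5,0]
    - [0.2,-2.5,0]
    - [0.2,-2.5,0]
    - [0.2,-2.5,0]
    - [0.2,-2.5,0]
  hand: [6,6,6,6,6,6,6,6,6,6]

```text
time_s: 2.03
tcp_pos: [424.8, -236.4, 16.4]
eef_rot: [-0.09, 2.177, -2.18]
contact_force: [-0.4, 0.4, 0.1]
grip_width: 60.0
```

```bash
python3 - <<'E'
from h import *
s=arm.sense(); print(s['tcp_pos'],s['contact_force'],s['grip_width']);plan([424.7,-235.5,16],4.85)
snap('wrist','w2')
E
```

```text
[ 424.78246034 -236.43173679   16.41044592] [-0.42253613  0.41969084  0.13400343] 59.969165625167996
tr cm [ 0.    0.04 -0.09] ang [-0.07 -0.1  -0.01] n 0.02449566052064323 0.017078058017076285
```

View pics/w2.png

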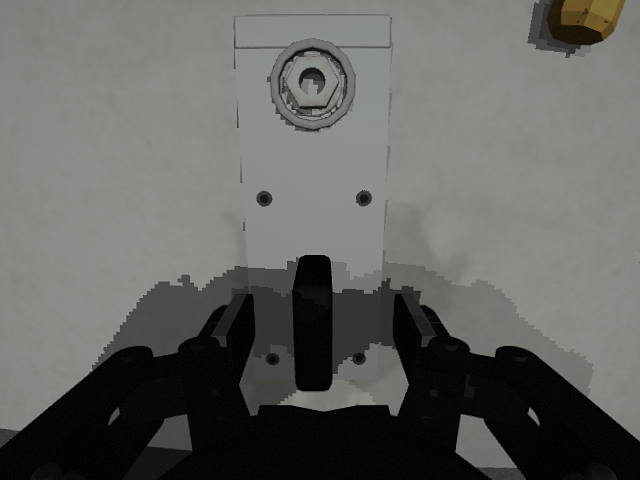

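```bash
python3 - <<'E'
from h import *
im=cv2.imread('pics/w2.png'); m=arm.camera_model('wrist'); g=cv2.cvtColor(im,cv2.COLOR_BGR2GRAY)
print(m['cam_to_world'].round(3), arm.sense()['tcp_pos'])
print('nut',onz(m,312,82,23),'nest',onz(m,313,84.5,16))
print('grip top rear',onz(m,294,375,49),onz(m,332,375,49), onz(m,313,390,49))
print('plate',onz(m,238.5,100,11),onz(m,389,100,11), onz(m,241.5,180,11),onz(m,387,180,11))
E
```

```text
[[ 8.40000e-02 -9.57000e-01 -2.77000e-01  4.95104e+02]
 [-9.96000e-01 -8.00000e-02 -2.60000e-02 -2.30130e+02]
 [ 3.00000e-03  2.78000e-01 -9.61000e-01  1.59444e+02]
 [ 0.00000e+00  0.00000e+00  0.00000e+00  1.00000e+00]] [ 425.15188088 -236.31297509   16.71983471]
nut [ 515.97681006 -224.60870368   23.        ] nest [ 516.19235694 -224.77037361   16.        ]
grip top rear [ 412.50250861 -226.47648581   49.        ] [ 413.66749242 -240.42272503   49.        ] [ 406.45089732 -233.9448449    49.        ]
plate [ 508.8854384  -195.60060071   11.        ] [ 513.8197152  -254.99650544   11.        ] [ 477.42200133 -197.64866975   11.        ] [ 482.46296471 -258.22514593   11.        ]
```

>>> servo_tool:
  translation:
    - [-0.1,0.06,-0.36]
    - [-0.1,0.06,-0.36]
    - [-0.1,0.06,-0.36]
    - [-0.1,0.06,-0.36]
    - [-0.1,0.06,-0.36]
    - [-0.1,0.06,-0.36]
    - [-0.1,0.06,-0.36]
    - [-0.1,0.06,-0.36]
    - [-0.1,0.06,-0.36]
    - [-0.1,0.06,-0.36]
  angular:
    - [0,0,0]
    - [0,0,0]
    - [0,0,0]
    - [0,0,0]
    - [0,0,0]
    - [0,0,0]
    - [0,0,0]
    - [0,0,0]
    - [0,0,0]
    - [0,0,0]
  hand: [6,6,6,3,2,1,1,1,1,1]
  newtons: 80

```text
time_s: 2.92
tcp_pos: [425.9, -232.6, 16.4]
eef_rot: [-0.09, 2.177, -2.18]
contact_force: [0.3, 1.0, 5.4]
grip_width: 12.9
```

```bash
python3 - <<'E'
from h import *
s=arm.sense(); print(s['tcp_pos'],s['contact_force'],s['grip_width'],s['time_s']); snap('wrist','w3')
E
```

```text
[ 425.88183278 -232.60854824   16.35480415] [0.33376997 0.95691422 5.44013141] 12.875822424271613 2.9167
```

View pics/w3.png

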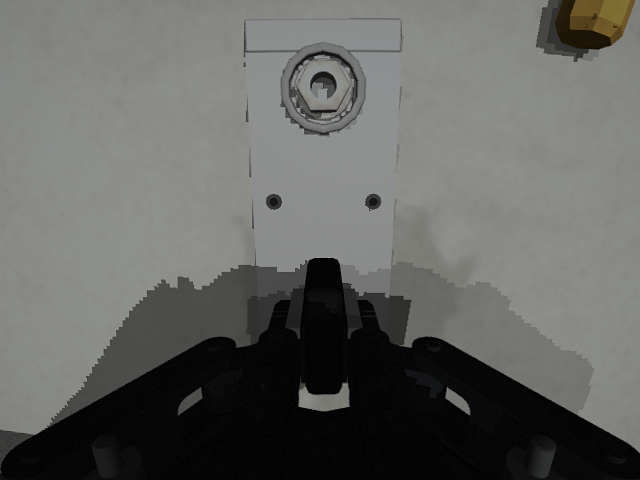

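```bash
python3 - <<'E'
from h import *
m=arm.camera_model('top')
f=lambda a,z:onz(m,235+a[0]/5.5-.4,195+a[1]/5.5-.4,z)[:2]
for n,a,b,z in [('L',(85,50),(52,522),12),('R',(350,62),(322,533),12),('rL',(150,185),(130,510),18),('rR',(258,190),(237,515),18),('gL',(105,210),(88,430),22),('gR',(290,215),(277,430),22)]:
    p,q=f(a,z),f(b,z); d=p-q; print(n,p.round(1),q.round(1),'yaw',np.degrees(np.arctan2(d[1],d[0])),np.hypot(*d))
print('knob',f((187,113),103))
for a in [(70,78),(325,88),(320,183),(65,170)]: print('bridge top',f(a,64))
print('grip carrier (c2)'); g=lambda u,v,z:onz(m,375+u/6-.4,235+v/6-.4,z)
print(g(150,125,16), g(180,362,49), g(175,362,49))
E
```

```text
L [626.3 124.4] [427.6 129.4] yaw -1.4395143720534525 198.81391940750484
R [624.5  12.2] [426.2  17.2] yaw -1.4312549831052181 198.3720707465841
rL [568.9  93.8] [433.4  96.5] yaw -1.11997961648384 135.51110988803813
rR [568.1  48.6] [432.6  52.2] yaw -1.533978060485106 135.55308122928872
gL [557.4 111.6] [465.8 114.7] yaw -1.9193360430881836 91.65203318314347
gR [557.5  34.5] [468.   36.7] yaw -1.3753785186126228 89.55393208316383
knob [587.01615988  69.86802371]
bridge top [605.71766655 121.90769928]
bridge top [604.66613815  19.2103456 ]
bridge top [566.08246197  19.8876442 ]
bridge top [568.35729407 122.27306042]
grip carrier (c2)
[ 515.48683169 -224.28471799   16.        ] [ 426.06294984 -231.00946541   49.        ] [ 426.00858284 -229.17337294   49.        ]
```

```bash
python3 - <<'E'
from h import *
plan([426,-232.6,105],4.75);plan([426.1,73.3,105],-1.43)
E
```

```text
tr cm [-0.02 -8.87  0.01] ang [-0.09  0.03 -0.06] n 2.1259765898016787 0.016162981046108534
tr cm [ -2.58  -8.91 -30.47] ang [-0.09  6.21 -0.07] n 7.637759548036766 0.8680512338756672
```

>>> servo_tool:
  translation:
    - [0,-0.5,0]
    - [0,-1.5,0]
    - [0,-3,0]
    - [0,-4.5,0]
    - [0,-6,0]
    - [0,-7.5,0]
    - [0,-8.5,0]
    - [0,-8.9,0]
    - [0,-8.9,0]
  angular:
    - [0,0,0]
    - [0,0,0]
    - [0,0,0]
    - [0,0,0]
    - [0,0,0]
    - [0,0,0]
    - [0,0,0]
    - [0,0,0]
    - [0,0,0]
  hand: [1,1,1,1,1,1,1,1,1]
  newtons: 80

```text
time_s: 3.72
tcp_pos: [426.2, -232.7, 106.3]
eef_rot: [-0.088, 2.175, -2.18]
contact_force: [0.4, -0.1, -4.3]
grip_width: 13.2
```

```bash
python3 - <<'E'
from h import *
s=arm.sense(); print(s['tcp_pos'],s['contact_force'],s['wrist_torque'],s['grip_width'],s['time_s']); snap('wrist','w4')
plan([426.1,73.3,105],-1.43)
E
```

```text
[ 426.16243241 -232.70306651  106.2690107 ] [ 0.3830154  -0.1099254  -4.30028532] [-0.04692004  0.11039501  0.0394762 ] 13.197128864801522 3.7167
tr cm [ -2.58   0.   -30.47] ang [-0.1   6.21 -0.09] n 7.332370795244577 0.868011337329591
```

View pics/w4.png

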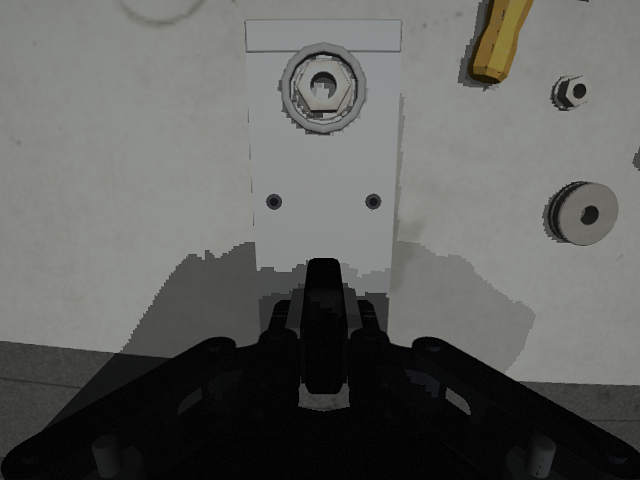

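>>> servo_tool:
  translation:
    - [-0.1,0,-1]
    - [-0.3,0,-3.5]
    - [-0.5,0,-6.5]
    - [-0.8,0,-9.5]
    - [-1.1,0,-12.5]
    - [-1.3,0,-15.5]
    - [-1.6,0,-18.5]
    - [-1.8,0,-21.5]
    - [-2.1,0,-24.5]
    - [-2.3,0,-27.5]
  angular:
    - [0,0.2,0]
    - [0,0.7,0]
    - [0,1.3,0]
    - [0,1.9,0]
    - [0,2.5,0]
    - [0,3.1,0]
    - [0,3.7,0]
    - [0,4.3,0]
    - [0,5,0]
    - [0,5.6,0]
  hand: [1,1,1,1,1,1,1,1,1,1]

```text
time_s: 4.6
tcp_pos: [424.6, 45.6, 104.3]
eef_rot: [-0.016, -2.212, 2.216]
contact_force: [-0.1, 0.3, -3.3]
grip_width: 12.9
```

```bash
python3 - <<'E'
from h import *
s=arm.sense(); print(s['tcp_pos'],s['grip_width'])
plan([426.1,73.3,65],-1.43)
E
```

```text
[424.57499708  45.59755334 104.29562992] 12.90220132349847
tr cm [-0.11  3.92 -2.78] ang [-0.1   0.6   0.02] n 1.153548937974867 0.08531122241039142
```

>>> servo_tool:
  translation:
    - [-0.1,0.5,-1.5]
    - [-0.1,1.5,-2.4]
    - [-0.1,2.5,-2.8]
    - [-0.1,3.5,-2.8]
    - [-0.1,3.9,-2.8]
    - [-0.1,3.9,-2.8]
    - [-0.1,3.9,-2.8]
  angular:
    - [-0.1,0.3,0]
    - [-0.1,0.6,0]
    - [-0.1,0.6,0]
    - [-0.1,0.6,0]
    - [-0.1,0.6,0]
    - [-0.1,0.6,0]
    - [-0.1,0.6,0]
  hand: [1,1,1,1,1,1,1]

```text
time_s: 5.18
tcp_pos: [425.5, 72.7, 64.8]
eef_rot: [-0.027, -2.206, 2.208]
contact_force: [-0.1, -0.5, -3.4]
grip_width: 12.7
```

```bash
python3 - <<'E'
from h import *
s=arm.sense(); print(s['tcp_pos'],s['contact_force'],s['grip_width']); snap('wrist','w5'); snap('top','t5')
plan([426.1,73.3,65],-1.43)
im=cv2.imread('pics/t5.png'); cv2.imwrite('pics/c5.png',cv2.resize(im[195:300,235:305],None,fx=5.5,fy=5.5,interpolation=cv2.INTER_CUBIC))
E
```

```text
[425.48407908  72.72113854  64.77062829] [-0.12159862 -0.45208997 -3.39478399] 12.704339142509795
tr cm [ 0.    0.04 -0.03] ang [-0.01 -0.06  0.  ] n 0.012152277304360007 0.008965712989784418
```

View pics/w5.png

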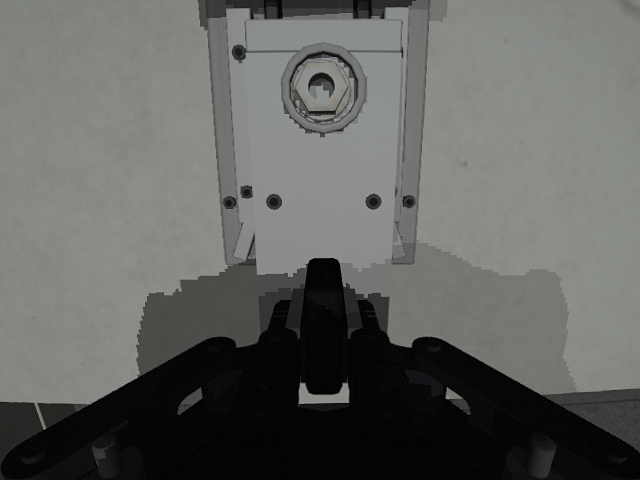

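View pics/c5.png

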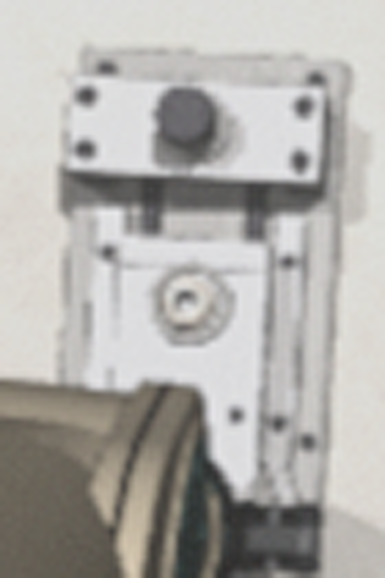

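```bash
python3 - <<'E'
from h import *
im=cv2.imread('pics/w5.png'); m=arm.camera_model('wrist'); g=cv2.cvtColor(im,cv2.COLOR_BGR2GRAY)
cv2.imwrite('pics/c6.png',cv2.resize(im[0:275,195:440],None,fx=2.2*1.4,fy=2.1,interpolation=cv2.INTER_CUBIC))
for r in (40,80,120,160,180,215,235,250): print(r,g[r,202:234].tolist(),'|',g[r,404:432].tolist())
E
```

```text
40 [132, 133, 134, 135, 137, 141, 89, 89, 105, 111, 111, 114, 114, 110, 110, 110, 110, 107, 108, 112, 112, 110, 110, 113, 97, 100, 131, 138, 137, 137, 137, 138] | [140, 140, 143, 113, 87, 116, 116, 114, 115, 115, 115, 115, 114, 115, 114, 113, 114, 113, 113, 113, 115, 111, 99, 81, 125, 138, 135, 134]
80 [137, 138, 137, 137, 136, 136, 136, 139, 109, 85, 95, 110, 113, 113, 117, 114, 113, 112, 112, 110, 109, 111, 113, 112, 113, 113, 106, 100, 125, 140, 139, 138] | [140, 127, 103, 104, 118, 118, 116, 116, 118, 117, 116, 116, 117, 116, 113, 115, 115, 117, 117, 110, 98, 77, 134, 140, 138, 140, 140, 139]
120 [140, 140, 140, 140, 141, 141, 140, 139, 139, 141, 142, 113, 87, 96, 110, 113, 115, 115, 115, 114, 115, 115, 113, 113, 113, 114, 113, 114, 115, 106, 114, 142] | [87, 95, 118, 120, 118, 117, 119, 118, 116, 117, 118, 117, 114, 115, 116, 118, 116, 108, 94, 88, 125, 142, 141, 139, 142, 140, 140, 141]
160 [139, 139, 140, 137, 138, 139, 138, 139, 139, 138, 140, 140, 141, 142, 141, 88, 97, 112, 114, 114, 116, 115, 115, 114, 116, 114, 113, 115, 116, 115, 115, 113] | [105, 117, 120, 118, 117, 117
[... 622 characters left out ...]
, 112, 115, 115, 106, 97, 120, 144, 142, 140, 140, 140, 140, 141, 141, 142, 143, 142, 141, 139, 140]
235 [141, 140, 139, 140, 141, 140, 140, 140, 141, 140, 140, 140, 139, 139, 140, 138, 140, 140, 141, 143, 113, 81, 96, 109, 111, 111, 112, 111, 112, 112, 112, 113] | [113, 113, 112, 112, 112, 113, 113, 114, 115, 113, 101, 87, 111, 144, 142, 143, 142, 141, 141, 141, 140, 141, 142, 141, 141, 141, 139, 138]
250 [140, 140, 140, 140, 141, 139, 140, 139, 140, 141, 140, 141, 141, 141, 140, 139, 140, 141, 140, 139, 140, 141, 117, 93, 105, 112, 111, 111, 109, 112, 112, 74] | [99, 92, 96, 95, 94, 96, 96, 98, 97, 86, 85, 105, 121, 119, 118, 118, 118, 118, 119, 120, 120, 120, 120, 120, 120, 119, 118, 118]
```

View pics/c6.png

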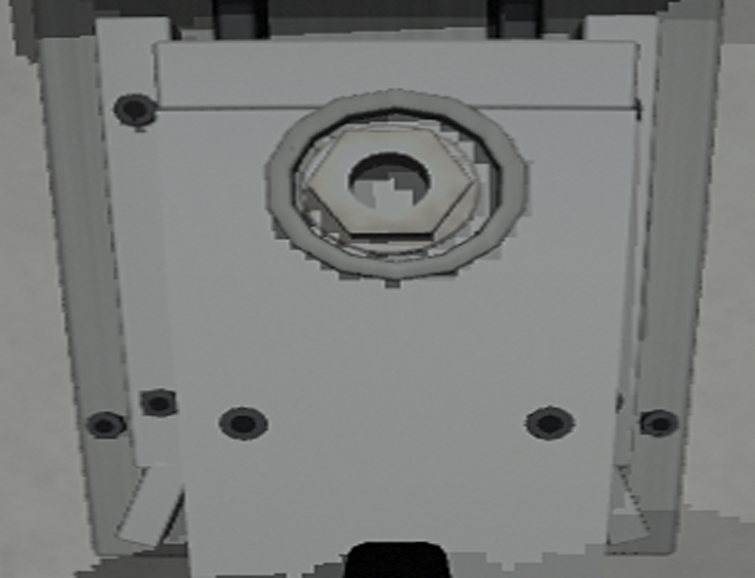

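```bash
python3 - <<'E'
from h import *
im=cv2.imread('pics/w5.png'); m=arm.camera_model('wrist'); g=cv2.cvtColor(im,cv2.COLOR_BGR2GRAY)
L=[(207.8,40),(210,80),(213,120),(216.8,160),(218,180),(220.2,215),(222,235),(224,250)]
Q=[(427.7,40),(425.7,80),(423.7,120),(420.6,160),(419.5,180),(416.8,215),(416,235)]
o=np.array([526.1,70.8]); 
def fit(E,z):
    P=np.array([onz(m,u,v,z)[:2] for u,v in E]); f=np.polyfit(P[:,0],P[:,1],1); print('yaw %.2f'%np.degrees(np.arctan(f[0])),'y at 426,526,586',np.polyval(f,[426,526,586]).round(2),'res',(P[:,1]-np.polyval(f,P[:,0])).round(2),P[:,0].round()); return f
a=fit(L,12);b=fit(Q,12); c=(a+b)/2; print('mid',np.polyval(c,[426,526,586]))
ctr=lambda u,v,z:onz(m,195+u/3.08-.3,v/2.1-.3,z)
print('base screws',ctr(106,425,12),ctr(659,424,12)); print('flare/guide corner L',ctr(137,465,22),'R',ctr(622,465,22))
print('base front edge',ctr(104,552,12),ctr(675,552,12))
print('guide screw L',ctr(134,110,22),ctr(158,404,22))
z=64.8-16.4
for u,v in [(155,42),(635,42),(158,107),(636,107),(187,570),(607,555)]: print('carrier',ctr(u,v,z+11-(4 if 0 else 0)))
print('nest',ctr(396,185,z+16),'nut',ctr(391,183,z+23))
print('guide outer L', ctr(122,300,22), ctr(97,20,22),'R',ctr(637,420,22),ctr(657,20,22))
print('guide end',ctr(97,18,22),ctr(657,17,22))
E
```

```text
yaw -1.27 y at 426,526,586 [131.05 128.85 127.52] res [-0.09  0.17  0.1  -0.31 -0.11  0.26  0.2  -0.22] [549. 530. 510. 489. 478. 458. 447. 438.]
yaw -1.27 y at 426,526,586 [19.51 17.29 15.95] res [ 0.08 -0.02 -0.21  0.11  0.    0.19 -0.15] [546. 527. 507. 486. 475. 456. 444.]
mid [75.28101502 73.06631907 71.7375015 ]
base screws [465.68917306 124.78120597  12.        ] [463.33395107  23.99492524  12.        ]
flare/guide corner L [456.75075274 117.58794269  22.        ] R [454.53354326  32.51884284  22.        ]
base front edge [429.88391633 128.73640751  12.        ] [427.03258277  19.42562716  12.        ]
guide screw L [540.16297057 111.04570848  22.        ] [472.30983552 112.56143997  22.        ]
carrier [542.70019249  99.59453783  59.4       ]
carrier [541.20720495  40.56476555  59.4       ]
carrier [531.76869837  99.99364784  59.4       ]
carrier [530.2585122   40.22953775  59.4       ]
carrier [441.61476712 103.06567204  59.4       ]
carrier [443.41649298  41.86526416  59.4       ]
nest [516.62304276  70.62039002  64.4       ] nut [515.97905189  71.22889668  71.4       ]
guide outer L [497.77051453 116.49344355  22.        ] [559.27917906 115.34619818  22.        ] R [466.13186415  30.26739392  22.        ] [557.00267927  29.52504474  22.        ]
guide end [559.69165773 115.31380016  22.        ] [557.62251669  29.53763342  22.        ]
```

>>> servo_tool:
  translation:
    - [0,0.8,-0.25]
    - [0,1.6,-0.25]
    - [0,2.2,-0.25]
    - [0,2.4,-0.25]
    - [0,2.4,-0.25]
  angular:
    - [0,0,0]
    - [0,0,0]
    - [0,0,0]
    - [0,0,0]
    - [0,0,0]
  hand: [1,1,1,1,1]

```text
time_s: 5.7
tcp_pos: [426.0, 75.5, 40.8]
eef_rot: [-0.029, -2.207, 2.209]
contact_force: [0.3, -0.2, -3.5]
grip_width: 13.3
```

```bash
python3 - <<'E'
from h import *
s=arm.sense(); print(s['tcp_pos'],s['contact_force'],s['grip_width']); m,im=snap('wrist','w7')
plan([425.5,75.2,41.4],-1.27)
cv2.imwrite('pics/c7.png',cv2.resize(im[0:275,195:440],None,fx=2.2*1.4,fy=2.1,interpolation=cv2.INTER_CUBIC))
g=cv2.cvtColor(im,cv2.COLOR_BGR2GRAY)
for r in (40,80,120,160,180): print(r,g[r,190:222].tolist(),'|',g[r,415:445].tolist())
E
```

```text
[425.99591497  75.45369948  40.76973887] [ 0.34179091 -0.18273525 -3.4944071 ] 13.313216210963672
tr cm [ 0.06 -0.03  0.03] ang [-0.05 -0.23  0.02] n 0.018110304541322418 0.03263428394920624
40 [136, 137, 137, 138, 138, 137, 136, 138, 118, 89, 98, 108, 110, 111, 114, 113, 111, 110, 110, 110, 109, 107, 109, 111, 111, 109, 110, 112, 112, 111, 121, 135] | [27, 25, 32, 44, 55, 51, 56, 111, 141, 138, 131, 107, 110, 116, 116, 113, 114, 115, 117, 115, 114, 115, 115, 113, 113, 112, 112, 113, 114, 115]
80 [138, 137, 138, 137, 137, 138, 137, 138, 138, 140, 138, 112, 91, 99, 109, 111, 113, 116, 114, 113, 112, 113, 111, 110, 109, 113, 115, 113, 112, 113, 113, 111] | [139, 139, 139, 139, 139, 139, 138, 139, 130, 103, 114, 118, 117, 117, 117, 117, 117, 117, 116, 116, 116, 116, 114, 114, 115, 115, 116, 115, 106, 98]
120 [141, 141, 142, 142, 141, 141, 142, 142, 141, 141, 141, 141, 141, 136, 110, 88, 101, 110, 112, 115, 116, 116, 114, 114, 116, 114, 112, 113, 114, 116, 115, 114] | [138, 139, 139, 139, 139, 139, 129, 106, 103, 120, 118, 118, 117, 118, 118, 117, 117, 118, 119, 115, 115, 115, 117, 117, 117, 111, 97, 99, 133, 143]
160 [141, 141, 141, 140, 140, 141, 139, 139, 140, 139, 140, 140, 142, 142, 141, 142, 145, 113, 86, 95, 112, 114, 114, 114, 115, 115, 116, 116, 116, 114, 113, 116] | [138, 137, 139, 136, 124, 104, 99, 116, 120, 118, 117, 117, 118, 116, 117, 118, 116, 114, 116, 117, 117, 118, 111, 99, 104, 145, 143, 142, 140, 140]
180 [141, 141, 141, 140, 142, 140, 141, 140, 139, 140, 141, 140, 140, 140, 142, 141, 141, 141, 140, 72, 87, 102, 114, 114, 113, 114, 115, 115, 116, 114, 115, 113] | [137, 139, 130, 105, 109, 118, 118, 117, 116, 116, 115, 115, 115, 117, 115, 114, 114, 115, 116, 116, 115, 104, 92, 107, 145, 143, 141, 142, 141, 140]
```

View pics/c7.png

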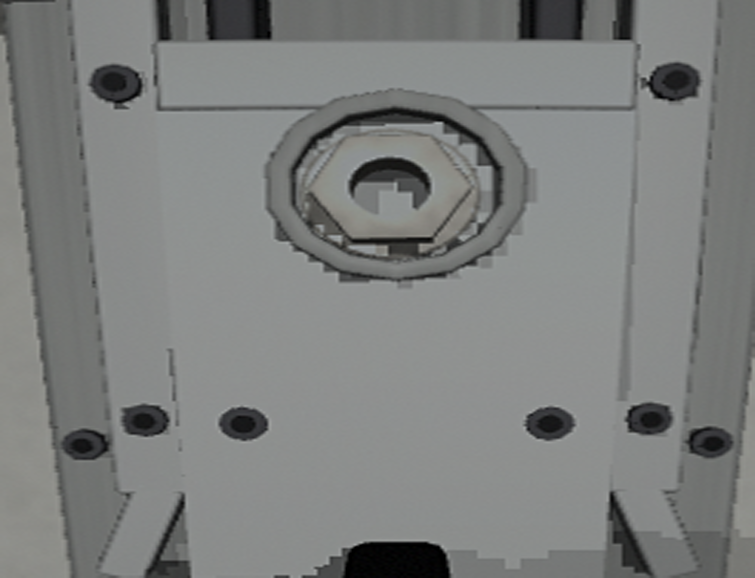

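>>> servo_tool:
  translation:
    - [0,0.15,0.02]
    - [0,0.3,0.02]
    - [0,0.45,0.02]
    - [0,0.55,0.02]
    - [0,0.62,0.02]
    - [0,0.66,0.02]
    - [0,0.66,0.02]
  angular:
    - [-0.05,-0.2,0]
    - [-0.05,-0.2,0]
    - [-0.05,-0.2,0]
    - [-0.05,-0.2,0]
    - [-0.05,-0.2,0]
    - [-0.05,-0.2,0]
    - [-0.05,-0.2,0]
  hand: [1,1,1,1,1,1,1]

```text
time_s: 6.33
tcp_pos: [426.2, 75.3, 34.6]
eef_rot: [-0.025, -2.21, 2.21]
contact_force: [0.4, -0.4, -3.0]
grip_width: 12.6
```

```bash
python3 - <<'E'
from h import *
s=arm.sense(); print(s['tcp_pos'],s['contact_force'],s['wrist_torque'],s['grip_width']); m,im=snap('wrist','w8');snap('scene','s8')
plan(s['tcp_pos'],-1.27)
cv2.imwrite('pics/c8.png',cv2.resize(im[0:275,195:440],None,fx=2.2*1.4,fy=2.1,interpolation=cv2.INTER_CUBIC))
im=cv2.imread('pics/s8.png'); cv2.imwrite('pics/c9.png',cv2.resize(im[205:310,240:360],None,fx=5,fy=5,interpolation=cv2.INTER_CUBIC))
E
```

```text
[426.2483916   75.31614396  34.569664  ] [ 0.39253302 -0.44561571 -3.0191356 ] [-0.02214572  0.09422715  0.0154022 ] 12.60477582699878
tr cm [-0.  0.  0.] ang [ 0.01 -0.02  0.  ] n 0.000605856615973987 0.003462092512358114
```

View pics/c8.png

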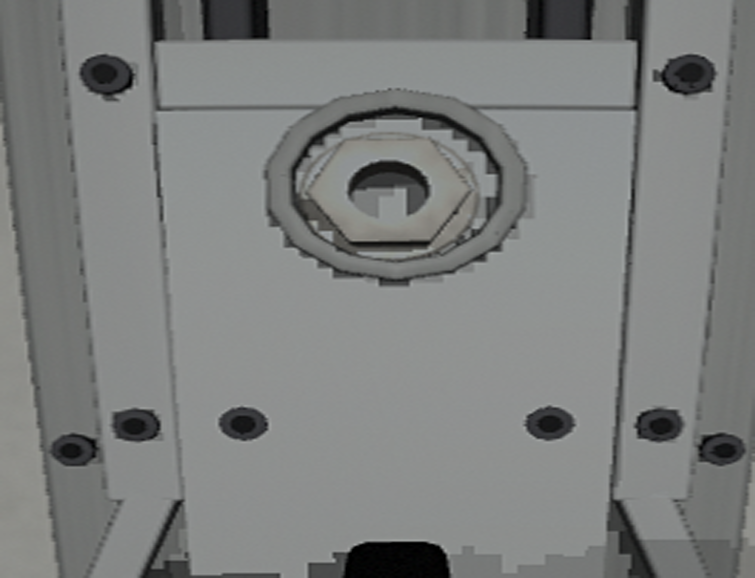

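View pics/c9.png

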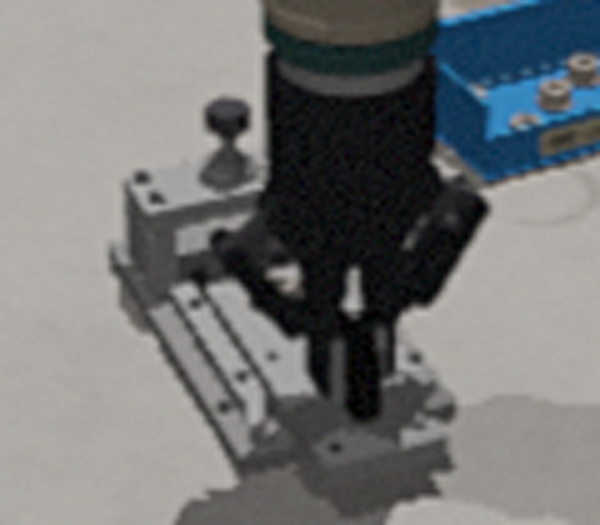

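>>> servo_tool:
  translation:
    - [0,0.03,0.02]
    - [0,0.06,0.02]
    - [0,0.06,0.02]
    - [0,0.06,0.02]
  angular:
    - [0,0,0]
    - [0,0,0]
    - [0,0,0]
    - [0,0,0]
  hand: [1,1,1,1]

```text
time_s: 6.77
tcp_pos: [426.2, 75.3, 34.3]
eef_rot: [-0.025, -2.211, 2.21]
contact_force: [-1.3, 0.3, 3.1]
grip_width: 12.6
```

>>> servo_tool:
  translation:
    - [-0.3,0,0]
    - [-0.8,0,0]
    - [-1.3,0,0]
    - [-1.8,0,0]
    - [-2.3,0,0]
    - [-2.7,0,0]
    - [-3.1,0,0]
    - [-3.4,0,0]
    - [-3.4,0,0]
  angular:
    - [0,0,0]
    - [0,0,0]
    - [0,0,0]
    - [0,0,0]
    - [0,0,0]
    - [0,0,0]
    - [0,0,0]
    - [0,0,0]
    - [0,0,0]
  hand: [1,1,1,1,1,1,1,1,1]

```text
time_s: 7.52
tcp_pos: [461.3, 74.5, 34.3]
eef_rot: [-0.026, -2.211, 2.211]
contact_force: [-2.4, 0.3, 3.7]
grip_width: 13.2
```

```bash
python3 - <<'E'
from h import *
s=arm.sense(); print(s['tcp_pos'],s['contact_force'],s['wrist_torque'],s['grip_width']); m,im=snap('wrist','w10')
plan(s['tcp_pos'],-1.27)
cv2.imwrite('pics/c10.png',cv2.resize(im[0:275,195:440],None,fx=2.2*1.4,fy=2.1,interpolation=cv2.INTER_CUBIC))
E
```

```text
[461.28816785  74.45326206  34.25009364] [-2.42888067  0.30385474  3.67675804] [0.11987307 0.42416054 0.01947309] 13.152752017127948
tr cm [-0.  0.  0.] ang [ 0.01 -0.02 -0.11] n 0.0009401531512228679 0.015084592492963888
```

View pics/w10.png

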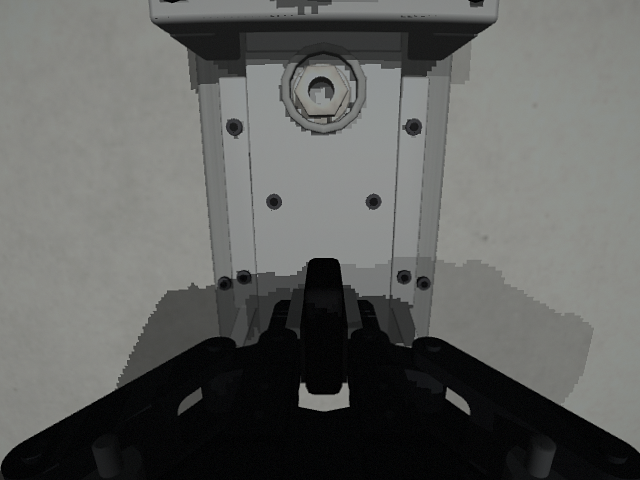

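>>> servo_tool:
  translation:
    - [-0.2,0,0]
    - [-0.4,0,0]
    - [-0.6,0,0]
    - [-0.8,0,0]
    - [-0.8,0,0]
  angular:
    - [0,0,0]
    - [0,0,0]
    - [0,0,0]
    - [0,0,0]
    - [0,0,0]
  hand: [1,1,1,1,1]

```text
time_s: 7.98
tcp_pos: [469.8, 74.3, 34.3]
eef_rot: [-0.027, -2.212, 2.211]
contact_force: [-2.9, 0.1, 3.0]
grip_width: 12.8
```

>>> servo_tool:
  translation:
    - [-0.2,0,0]
    - [-0.4,0,0]
    - [-0.4,0,0]
  angular:
    - [0,0,0]
    - [0,0,0]
    - [0,0,0]
  hand: [1,1,1]

```text
time_s: 8.23
tcp_pos: [474.4, 74.2, 34.3]
eef_rot: [-0.028, -2.212, 2.212]
contact_force: [-3.2, -0.0, 2.8]
grip_width: 13.3
```

>>> servo_tool:
  translation:
    - [-0.15,0,0]
    - [-0.3,0,0]
    - [-0.3,0,0]
  angular:
    - [0,0,0]
    - [0,0,0]
    - [0,0,0]
  hand: [1,1,1]

```text
time_s: 8.48
tcp_pos: [475.4, 74.2, 34.2]
eef_rot: [-0.024, -2.211, 2.209]
contact_force: [-7.7, -0.2, 7.8]
grip_width: 12.9
```

>>> servo_tool:
  translation:
    - [-0.15,0,0]
    - [-0.3,0,0]
    - [-0.3,0,0]
  angular:
    - [0,0,0]
    - [0,0,0]
    - [0,0,0]
  hand: [1,1,1]

```text
time_s: 8.73
tcp_pos: [475.5, 74.2, 34.2]
eef_rot: [-0.018, -2.209, 2.206]
contact_force: [-10.9, 0.0, 10.2]
grip_width: 13.1
```

>>> servo_tool:
  translation:
    - [0,-0.07,0]
    - [-0.2,-0.09,0]
    - [-0.4,-0.09,0]
    - [-0.6,-0.09,0]
    - [-0.6,-0.09,0]
  angular:
    - [0,0,0.5]
    - [0,0,0.9]
    - [0,0,0.9]
    - [0,0,0.9]
    - [0,0,0.9]
  hand: [1,1,1,1,1]

```text
time_s: 9.15
tcp_pos: [483.1, 74.1, 35.1]
eef_rot: [-0.038, -2.217, 2.215]
contact_force: [0.2, 0.4, -2.6]
grip_width: 13.0
```

```bash
python3 - <<'E'
from h import *
s=arm.sense(); print(s['tcp_pos'],s['contact_force'],s['wrist_torque'],s['grip_width'])
plan(s['tcp_pos'],-1.27)
E
```

```text
[483.13697647  74.06026491  35.09160821] [ 0.16855528  0.40567053 -2.62980994] [ 0.06228019 -0.08478294  0.03340717] 12.960217446469883
tr cm [0. 0. 0.] ang [ 0.07 -0.   -0.68] n 0.0 0.09559019163476533
```

>>> servo_tool:
  translation:
    - [-0.3,0.02,0]
    - [-0.6,0.02,0]
    - [-0.9,0.03,0]
    - [-1.0,0.03,0]
    - [-1.0,0.03,0]
  angular:
    - [0,0,0]
    - [0,0,0]
    - [0,0,0]
    - [0,0,0]
    - [0,0,0]
  hand: [1,1,1,1,1]

```text
time_s: 9.57
tcp_pos: [494.2, 73.8, 34.8]
eef_rot: [-0.039, -2.218, 2.216]
contact_force: [-0.4, -0.5, -2.7]
grip_width: 13.2
```

```bash
python3 - <<'E'
from h import *
s=arm.sense(); print(s['tcp_pos'],s['contact_force'],s['wrist_torque'],s['grip_width'])
plan(s['tcp_pos'],-1.27); m,im=snap('wrist','w11')
E
```

```text
[494.2449108   73.7739205   34.83354641] [-0.35494409 -0.49520765 -2.65844785] [0.00437271 0.0562039  0.03012116] 13.184338803748968
tr cm [0. 0. 0.] ang [ 0.05  0.   -0.77] n 0.0 0.1073571408875841
```

View pics/w11.png

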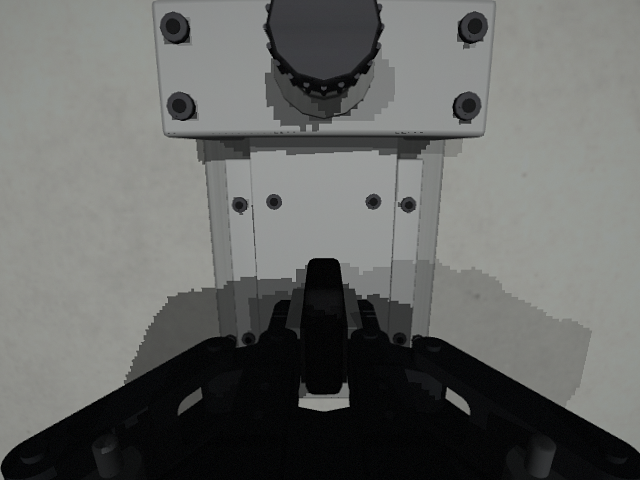

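>>> servo_tool:
  translation:
    - [0,0.02,0]
    - [-0.1,0.03,0]
    - [-0.2,0.03,0]
    - [-0.2,0.03,0]
  angular:
    - [0,0,-0.2]
    - [0,0,-0.3]
    - [0,0,-0.3]
    - [0,0,-0.3]
  hand: [1,1,1,1]

```text
time_s: 9.95
tcp_pos: [495.8, 73.7, 34.5]
eef_rot: [-0.033, -2.215, 2.213]
contact_force: [-0.8, -0.3, -1.2]
grip_width: 13.1
```

```bash
python3 - <<'E'
from h import *
s=arm.sense(); print(s['tcp_pos'],s['contact_force'],s['wrist_torque'],s['grip_width'])
plan(s['tcp_pos'],-1.27)
E
```

```text
[495.77729712  73.70559172  34.52573772] [-0.77237548 -0.29842391 -1.15057988] [-0.02746835  0.40470921 -0.05621443] 13.062700307173968
tr cm [0. 0. 0.] ang [ 0.05 -0.01 -0.42] n 0.0 0.059056452070723964
```

>>> servo_tool:
  translation:
    - [-0.1,0,0]
    - [-0.15,0.03,0]
    - [-0.15,0.05,0]
    - [-0.15,0.05,0]
  angular:
    - [0,0,-0.1]
    - [0,0,-0.3]
    - [0,0,-0.4]
    - [0,0,-0.4]
  hand: [1,1,1,1]

```text
time_s: 10.28
tcp_pos: [497.1, 73.7, 34.2]
eef_rot: [-0.024, -2.212, 2.209]
contact_force: [-3.1, 0.6, 3.7]
grip_width: 13.1
```

```bash
python3 - <<'E'
from h import *
s=arm.sense(); print(s['tcp_pos'],s['contact_force'],s['wrist_torque'],s['grip_width'])
plan(s['tcp_pos'],-1.27)
E
```

```text
[497.06178984  73.74084214  34.22934244] [-3.12132754  0.56695145  3.69867743] [-0.10781842  0.62170812 -0.03900457] 13.064724077031011
tr cm [0. 0. 0.] ang [0.07 0.   0.01] n 0.0 0.009371836566673866
```

>>> servo_tool:
  translation:
    - [0,0.1,0]
    - [0,0.2,0]
    - [0,0.25,0]
    - [0,0.25,0]
  angular:
    - [0,0,0]
    - [0,0,0]
    - [0,0,0]
    - [0,0,0]
  hand: [1,1,1,1]
  newtons: 100

```text
time_s: 10.62
tcp_pos: [497.1, 73.8, 31.9]
eef_rot: [-0.025, -2.212, 2.209]
contact_force: [-2.9, -0.1, 7.0]
grip_width: 12.8
```

```bash
python3 - <<'E'
from h import *
s=arm.sense(); print(s['tcp_pos'],s['contact_force'],s['wrist_torque'],s['grip_width'])
plan(s['tcp_pos'],-1.27)
E
```

```text
[497.08690111  73.75136183  31.93809658] [-2.91047408 -0.10441142  6.96257469] [-1.22761624e-01  6.82967139e-01  2.40667999e-04] 12.841081215806222
tr cm [0. 0. 0.] ang [ 0.08 -0.01 -0.01] n 0.0 0.011494594698249979
```

>>> servo_tool:
  translation:
    - [0,0.1,0]
    - [0,0.2,0]
    - [0,0.3,0]
    - [0,0.36,0]
    - [0,0.4,0]
    - [0,0.4,0]
  angular:
    - [0,0,0]
    - [0,0,0]
    - [0,0,0]
    - [0,0,0]
    - [0,0,0]
    - [0,0,0]
  hand: [1,1,1,1,1,1]

```text
time_s: 11.12
tcp_pos: [497.1, 73.7, 28.5]
eef_rot: [-0.025, -2.213, 2.208]
contact_force: [-4.6, -0.7, 9.7]
grip_width: 12.5
```

```bash
python3 - <<'E'
from h import *
s=arm.sense(); print(s['tcp_pos'],s['contact_force'],s['wrist_torque'],s['grip_width'])
plan(s['tcp_pos'],-1.27);snap('wrist','w12')
E
```

```text
[497.07945856  73.74447598  28.4749956 ] [-4.61563401 -0.65373413  9.68897556] [-0.15136453  0.73372852 -0.03284637] 12.545201196483386
tr cm [0. 0. 0.] ang [ 0.11 -0.01 -0.02] n 0.0 0.016111770274757204
```

View pics/w12.png

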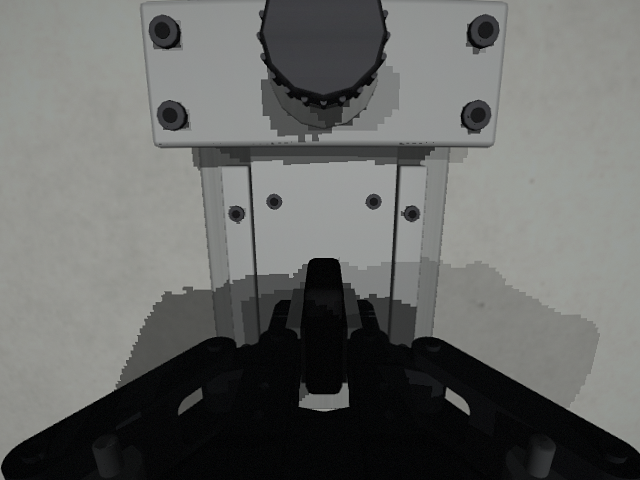

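>>> servo_tool:
  translation:
    - [0,0.1,0]
    - [0,0.2,0]
    - [0,0.25,0]
    - [0,0.25,0]
  angular:
    - [0,0,0]
    - [0,0,0]
    - [0,0,0]
    - [0,0,0]
  hand: [1,1,1,1]

```text
time_s: 11.5
tcp_pos: [497.1, 73.8, 28.4]
eef_rot: [-0.027, -2.215, 2.206]
contact_force: [-7.0, 0.2, 30.5]
grip_width: 13.0
```

```bash
python3 - <<'E'
from h import *
s=arm.sense(); print(s['tcp_pos'],s['contact_force'],s['wrist_torque'],s['grip_width'])
plan(s['tcp_pos'],-1.27)
E
```

```text
[497.08757838  73.81362282  28.35976709] [-6.96840444  0.18437465 30.48304083] [-0.35879631  1.73131508 -0.02436706] 12.979758594446187
tr cm [0. 0. 0.] ang [ 0.23 -0.04 -0.09] n 0.0 0.03485978928906849
```

>>> servo_tool:
  translation:
    - [0,0.2,0]
    - [0,0.2,0]
    - [0,0.2,0]
    - [0,0.2,0]
    - [0,0.2,0]
    - [0,0.2,0]
  angular:
    - [0.15,0,0]
    - [0.15,0,0]
    - [0.15,0,0]
    - [0.15,0,0]
    - [0.15,0,0]
    - [0.15,0,0]
  hand: [1,1,1,1,1,1]

```text
time_s: 12.0
tcp_pos: [497.1, 73.8, 28.4]
eef_rot: [-0.029, -2.214, 2.208]
contact_force: [-6.7, -0.0, 26.3]
grip_width: 12.6
```

```bash
python3 - <<'E'
from h import *
s=arm.sense(); print(s['tcp_pos'],s['contact_force'],s['wrist_torque'],s['grip_width'])
plan(s['tcp_pos'],-1.27)
snap('scene','s13'); snap('top','t13'); snap('wrist','w13')
im=cv2.imread('pics/s13.png'); cv2.imwrite('pics/c13.png',cv2.resize(im[205:310,240:360],None,fx=5,fy=5,interpolation=cv2.INTER_CUBIC))
im=cv2.imread('pics/t13.png'); cv2.imwrite('pics/c14.png',cv2.resize(im[195:300,235:305],None,fx=5.5,fy=5.5,interpolation=cv2.INTER_CUBIC))
E
```

```text
[497.12539157  73.79670137  28.35229937] [-6.65449659e+00 -1.06592491e-02  2.62524237e+01] [-3.37727838e-01  1.63204804e+00 -1.65738328e-04] 12.644510314258708
tr cm [0. 0. 0.] ang [ 0.17 -0.06 -0.15] n 0.0 0.032894190948034904
```

View pics/c13.png

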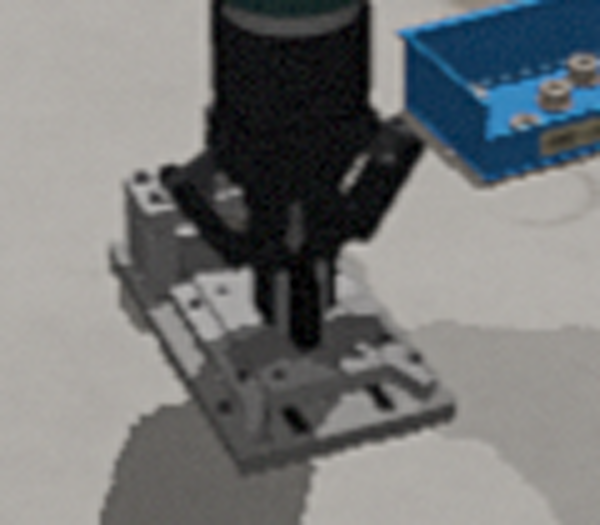

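View pics/t13.png

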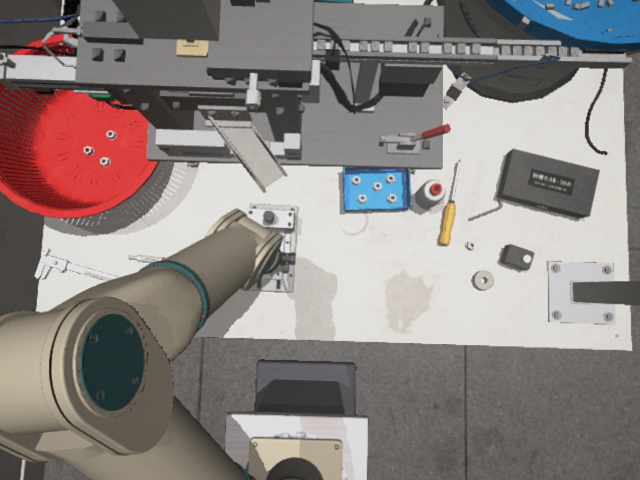

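View pics/w13.png

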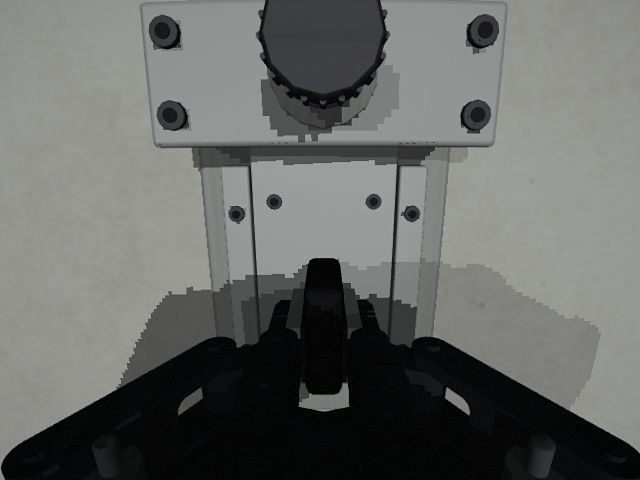

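```bash
python3 - <<'E'
from h import *
s=arm.sense(); print(s['tcp_pos'],s['contact_force'],s['time_s']); print(arm.close_job())
E
```

```text
[497.07415295  73.774949    28.3400209 ] [-6.3271679  -0.47737651 26.73357161] 12.15
the job is handed in; nothing more can be done
None
```

The carrier is locked over the pin and pressed down on the deck. I handed the job in at 12.15 s, still gripping it and holding it pressed down.

- **Carry and lay:** I gripped the carrier by its upright grip at 80 N (100 N for the pressing) and carried it level. I lowered it between the side guides onto the raised rails, with the nut end towards the bridge.
- **Slide:** The nose stopped against the pin at TCP x ≈ 475 mm. I pitched the nose up about 0.8° to ride over it, moved on about 22 mm and levelled it again.
- **Hole over the pin:** At that point the carrier sat level at rail height, which is only possible with the hole over the pin. It then went straight down 6 mm.

**Last checks**
- **Height:** TCP z is 28.35 mm, which puts the carrier's underside at about 12.0 mm, the deck height.
- **Tilt:** The tool is within about 0.2° of level.
- **Force:** The downward push held steady at about 26 N, against roughly 10 N from the springs alone.
- **Grip:** The carrier had not moved in the gripper.
- **Other parts:** The ring gauge and spare nut are where they started. The arm partly hides the plug gauge in the last top view; its visible end is in place and the arm never went near it.

**Not confirmed or out of line**
- **Nut under the bridge:** I could not see the nut in its final position. It was in its nest in the last view before it went under the bridge, and every move after that was slow.
- **Sideways force:** About 6 N remained backwards along the slide, probably friction or light contact with the pin.
- **Camera disagreement:** My first wrist-camera measurement of the carrier was about 3 mm off, and the top camera put the fixture about 2 mm to one side of where the wrist camera did. I used the close wrist-camera views for the grasp and placing.

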